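Pack the blue clamping kit

TASK

Pack the blue-marked router clamping kit into the red tray: set the blue-knobbed clamp, the aluminium profile offcut, the blue-collared hose adapter and the brass hexagonal nut each upright on the middle of the bay floor that shows its own outline, the clamp lying along its bar picture. Leave the orange-marked clamp and the orange-marked adapter standing where they are.

Things in the scene. Friction and masses are not known exactly. Their poses are not given: they have to be found in the camera images.
- clamp_blue_mid (a point): Blue-marked hold-down clamp: black arched bar 72 mm long (its x axis), 22 mm wide (its y axis), standing on its two feet, with a round blue knob of 22 mm diameter upright in its middle, 56 mm high overall. Grasp it across the 22 mm width at its middle. Point: its centre, 28 mm above its underside; z up. Starts on a 3 mm mat; neighbours (two unlisted, under 50 mm high) 95 mm or more off, centre to centre.
- profile_blue_mid (a point): Offcut of silver aluminium T-slot profile standing on end, 40 x 40 mm (x and y axes across its faces, 12 mm wide slot down the middle of each face), 58 mm high with a blue square plug of 18 mm in the middle of its top. Point: its centre, 29 mm above its underside; z up. Starts on a 3 mm mat; neighbours (two unlisted, under 50 mm high) 95 mm or more off, centre to centre.
- adapter_blue_mid (a point): Blue-marked cream plastic stepped hose adapter standing upright: base flange 48 mm diameter and 8 mm high, then 40 mm diameter up to 44 mm, then a blue collar of 32 mm diameter up to its top at 64 mm. Point: its centre, 32 mm above its underside (grasp width 40 mm there); z up. Starts on a 3 mm mat; neighbours (two unlisted, under 50 mm high) 95 mm or more off, centre to centre.
- hexnut_blue_mid (a point): Brass hexagonal coupling nut standing upright: 36 mm across flats, corners along its +-x axis, one pair of flats facing its +-y axis; hexagon 40 mm high, topped by a round blue collar of 28 mm diameter up to 54 mm. Point: its centre, 27 mm above its underside; z up. Starts on a 3 mm mat; neighbours (two unlisted, under 50 mm high) 95 mm or more off, centre to centre.
- clamp_orange_mid (a point): Look-alike to be left alone. Orange-marked hold-down clamp: black arched bar 72 mm long (its x axis), 22 mm wide (its y axis), standing on its two feet, with a round orange knob of 22 mm diameter upright in its middle, 56 mm high overall. Point: its centre, 28 mm above its underside; z up. Starts on a 3 mm mat; neighbours (two unlisted, under 50 mm high) 95 mm or more off, centre to centre.
- adapter_orange_mid (a point): Look-alike to be left alone. Orange-marked cream plastic stepped hose adapter standing upright: base flange 48 mm diameter and 8 mm high, then 40 mm diameter up to 44 mm, then an orange collar of 32 mm diameter up to its top at 64 mm. Point: its centre, 32 mm above its underside; z up. Starts on a 3 mm mat; neighbours (two unlisted, under 50 mm high) 95 mm or more off, centre to centre.
- bay_clamp_mid (a point): one of the four square bays (about 98 mm inside) of the low open red tray; its dark grey floor shows a black bar, 72 x 22 mm, the outline of the clamp. The four bays form a 2 by 2 square, centres 107 mm apart. Point: centre of that picture, on the bay's floor, 8 mm above the bench; the tray's rim and the 5 mm thick walls between bays stand 14 mm above this floor (22 mm above the bench). z up, x and y along the tray's sides; the bar lies along x.
- bay_profile_mid (a point): one of the four square bays (about 98 mm inside) of the low open red tray; its dark grey floor shows a white square, 40 mm, the outline of the profile. The four bays form a 2 by 2 square, centres 107 mm apart. Point: centre of that picture, on the bay's floor, 8 mm above the bench; the tray's rim and the 5 mm thick walls between bays stand 14 mm above this floor (22 mm above the bench). z up, x and y along the tray's sides.
- bay_adapter_mid (a point): one of the four square bays (about 98 mm inside) of the low open red tray; its dark grey floor shows a cream disc, 48 mm, the outline of the adapter. The four bays form a 2 by 2 square, centres 107 mm apart. Point: centre of that picture, on the bay's floor, 8 mm above the bench; the tray's rim and the 5 mm thick walls between bays stand 14 mm above this floor (22 mm above the bench). z up, x and y along the tray's sides.
- bay_hexnut_mid (a point): one of the four square bays (about 98 mm inside) of the low open red tray; its dark grey floor shows a brass-brown hexagon, 36 mm across flats, the outline of the hexagonal nut. The four bays form a 2 by 2 square, centres 107 mm apart. Point: centre of that picture, on the bay's floor, 8 mm above the bench; the tray's rim and the 5 mm thick walls between bays stand 14 mm above this floor (22 mm above the bench). z up, x and y along the tray's sides; its corners lie along +-x.
Mind the look-alikes: they are no part of the job. What is shaped like the part that bears clamp_orange_mid but brown or pink is not meant.

How it is judged (in metres and radians):
At the end, for the whole second after the job is handed in: Each blue-marked part rests, released, on its own bay floor, within 14 mm of its picture's middle and upright within 0.12 rad, the clamp along its bar picture within 0.3 rad (either way round); the orange-marked clamp and adapter have moved under 15 mm and stand upright within 0.12 rad (horizontal distance between clamp_blue_mid and bay_clamp_mid below 0.014 m and z of clamp_blue_mid in the frame of bay_clamp_mid between 0.023 and 0.033 m and angle between each of clamp_blue_mid, profile_blue_mid, adapter_blue_mid, hexnut_blue_mid, clamp_orange_mid, adapter_orange_mid's own z axis and vertical below 0.12 rad and linear speed of each of clamp_blue, profile_blue, adapter_blue, hexnut_blue below 0.02 m/s and angular speed of each of clamp_blue, profile_blue, adapter_blue, hexnut_blue below 0.2 rad/s and horizontal distance between profile_blue_mid and bay_profile_mid below 0.014 m and z of profile_blue_mid in the frame of bay_profile_mid between 0.024 and 0.034 m and horizontal distance between adapter_blue_mid and bay_adapter_mid below 0.014 m and z of adapter_blue_mid in the frame of bay_adapter_mid between 0.027 and 0.037 m and horizontal distance between hexnut_blue_mid and bay_hexnut_mid below 0.014 m and z of hexnut_blue_mid in the frame of bay_hexnut_mid between 0.022 and 0.032 m and angle between the x axis of clamp_blue_mid and the x axis of bay_clamp_mid, either way round below 0.3 rad and distance of each of clamp_orange_mid, adapter_orange_mid from where it was at the start of the episode below 0.015 m); the robot touches nothing.
It fails at once if the orange-marked clamp is shifted by more than 15 mm or tipped (distance of clamp_orange_mid from where it was at the start of the episode above 0.015 m or angle between clamp_orange_mid's own z axis and vertical above 0.3 rad).
It fails at once if the orange-marked adapter is shifted by more than 15 mm or tipped (distance of adapter_orange_mid from where it was at the start of the episode above 0.015 m or angle between adapter_orange_mid's own z axis and vertical above 0.3 rad).
It also fails if it takes over 104 s, if anything falls off the work surface, if the arm or the gripper's body presses on something with over 40 N, if the wrist force passes 120 N, or if a joint passes its speed limit or range.

ROBOT

A 6-joint arm with a two-finger parallel gripper is mounted at the origin on the work surface. World frame = base frame: x ahead of the robot, y to its left, z up, the work surface at z = 0. Lengths are in mm, angles in rad, forces in N, time in s.
With the tool pointing down it reaches from about 275 to 850 mm from the base axis. Payload 19 kg.
Tool frame: the origin (TCP) lies at the very end of the fingers, on their centre line; the grasp point (between the pads) lies 19 mm behind it (r.grasp_offset is the x of the grasp point in the tool frame, in mm); x points along the fingers, z is the direction in which the jaws open and shut, and the axes are right-handed (so a half turn about x gives the same grasp; the last joint's range is limited). The gripper opens to 85 mm and grips with 20 to 120 N. Pads are 22 mm wide; open, the fingers measure 114 mm over their backs; the gripper's body (76 mm by 85 mm) begins 54 mm behind the grasp point. The pads swing forward as they close: fully open they stand 13 mm farther back than shut.
Start: joints at [1.008, 0.15, 1.437, -0, 1.554, -0.134], TCP at [239.073, 522.909, 231.267] pointing down, gripper open.
Joint ranges: [-2.8, 2.8], [-0.68, 2.1], [0.12, 2.68], [-1.39, 4.53], [0.16, 2.79], [-2.81, 2.81]. Speed limits (rad/s): [1.89, 1.89, 2.22, 3.01, 3.01, 3.01].

INTERFACE

Orientations are given as a rotation vector (axis times angle).
In Python, from rig import r gives the robot as it stands.
- The arm moves only by the tool jog_arm, never from a script. Its argument "plan" is a list of rows, each a list of 5 numbers: the gripper's target within -1 to 1 (fully open at 1, half-way at 0, shut at -1), then the shift along the world's x, y, z in mm, then the turn about the world's z in rad. A call has 1 to 20 rows; each row shifts and turns the commanded pose from where the row before left it; what a row does not reach is not made up. A row lasts 1/8 s, in which the tool goes at most 62.5 mm and 10.7 degrees, less where a joint would pass 70% of its speed; a pose out of reach is approached as far as the arm can. A call with a gripper value outside its range is refused whole. The fingers move at their own pace and stop on an object; "squeeze" is the grip in N (left out, the last holds). Time passes only in rows, so rows that do not move let the fingers close. It gives the time, the measured TCP pose, the force and the opening at its end, in the units of the state.
- r.get_obs(): the state, without advancing time (a new reading comes with each control period).
- r.camera(name): name is "scene" or "top" or "wrist"; returns the picture (480x640x3 uint8, blue, green, red); there is no depth.
- r.camera_params(name): a dict with "vfov" (degrees; the focal length in pixels is half the picture's height over the tangent of half this angle, whatever the lens; pixels are square), "cx", "cy" (the principal point, pixels), "R" (3x3) and "t" (3): a world point X has camera coordinates R X + t; the wrist camera has in their place "mount" (4x4, takes a point from camera to tool coordinates, whose origin is the TCP and whose axes are the tool frame's). Camera axes: x right, y down, z forward; pixel columns grow to the right and rows downward; lengths in mm; the calibration is good to about 2 mm. A picture is of the moment at which its call begins: read the wrist's pose just before it. camera_params takes no time and is no camera call.
- r.finish_job(): hands the job in, once; it reports no verdict.
Trained networks look in the newest picture that a camera, given by its name, has taken for a name from the list of things; names that differ only in an ending like _2 or _b are one class to them, and where a whole thing is asked for, a point or a joint stands for the part that bears it (a point fixed in the world has none). Each returns a list of dicts, best first, with "confidence" (0 to 1); they miss things now and then, are a little off and sometimes report something else, mostly with a low value. They report only what shows in the picture. A call takes as long as a camera call. They do not tell look-alikes from the thing itself.
- r.trace(camera, name): "mask" (480x640 bool, what is visible of it) and "box" ([left, top, right, bottom] in pixels, round what is visible of it).
The state is a dict: "t": time; "joints": joint angles; "dq": joint speeds; "joint_efforts": joint torques, N m; "tcp_pos": TCP position; "tool_rot": TCP orientation; "wrist_force": force on the tool from outside, world axes, zero at the start; "ft_torque": the same for the moment, N m; "opening": finger opening in mm.
Only numpy, scipy, OpenCV 4.12 (cv2) and the standard library are available. Lean on these libraries where they do the work, as an engineer would, in place of code of your own. Each camera call takes 0.05 s, during which the arm holds its last target. There are 200 camera calls.

## Working session

There is one attempt and no reset: what is moved stays moved. The work goes in short steps, Python scripts to look and compute and a tool call to move; the robot and the scene stay as the last step left them, time stands still between calls to the robot, and variables do not carry over. Pictures are saved under pics/ and viewed, about 12 in all and at most 16, crops included, and the job is handed in when it is done.

Besides the shell and the picture viewer there is one more tool, called after "Request:" in YAML: its name, and indented under it one key for each argument. jog_arm: Moves the arm, as the interface text tells. Its arguments: {"type":"object","properties":{"plan":{"type":"array"},"squeeze":{"type":"number"}},"required":["plan"]}

```bash
mkdir -p pics; python3 - <<'E'
from rig import r
import cv2,numpy as np
o=r.get_obs(); print({k:np.round(v,3).tolist() for k,v in o.items()}, r.grasp_offset)
for n in("top","scene"):
    cv2.imwrite(f"pics/{n}0.png",r.camera(n)); p=r.camera_params(n); print(n,{k:np.round(v,3).tolist() for k,v in p.items()})
print({k:np.round(v,3).tolist() for k,v in r.camera_params("wrist").items()})
E
```

```text
{'t': 0.0, 'joints': [1.008, 0.151, 1.438, -0.0, 1.554, -0.134], 'dq': [-0.0, -0.001, -0.001, 0.001, 0.001, -0.001], 'joint_efforts': [-0.004, -71.305, -57.087, -0.0, 0.009, 0.0], 'tcp_pos': [238.955, 522.745, 230.697], 'tool_rot': [-0.888, 1.383, 0.888], 'wrist_force': [0.129, 0.314, 0.485], 'ft_torque': [-0.042, 0.017, -0.028], 'opening': 85.38} -18.700000000000003
top {'vfov': 52.614, 'cx': 321.948, 'cy': 249.539, 'R': [[-0.031, -1.0, -0.003], [-0.978, 0.031, -0.205], [0.205, -0.003, -0.979]], 't': [16.18, 565.96, 910.324]}
scene {'vfov': 44.692, 'cx': 320.59, 'cy': 244.732, 'R': [[-0.8, 0.599, -0.009], [0.459, 0.603, -0.653], [-0.386, -0.527, -0.757]], 't': [471.1, -219.684, 1457.792]}
{'vfov': 66.478, 'cx': 319.605, 'cy': 239.092, 'mount': [[-0.001, -0.29, 0.957, -141.589], [-0.0, -0.957, -0.29, 73.259], [1.0, -0.0, 0.001, 0.868], [0.0, 0.0, 0.0, 1.0]]}
```

View pics/top0.png

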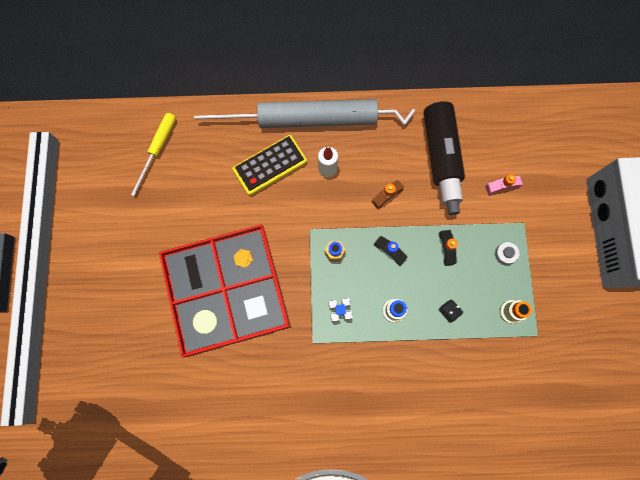

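View pics/scene0.png

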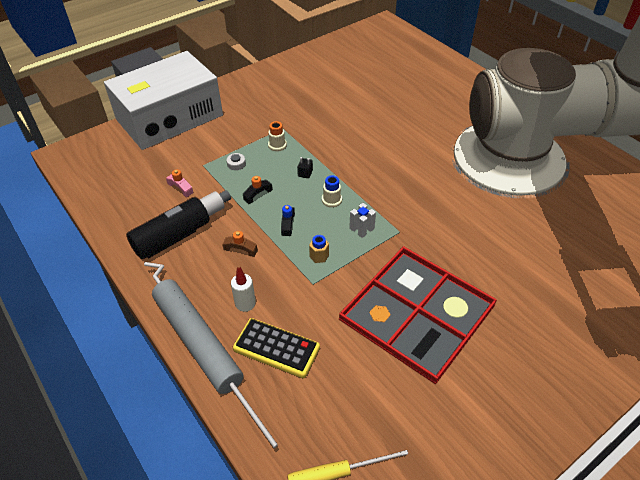

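Top view: hexnut (335,250), blue clamp (391,249), profile (341,310), blue adapter (397,310). Look-alikes: orange clamp (450,247), brown clamp (388,194), pink clamp (504,184), orange adapter (517,311), plus the ring (508,253) and the black knob (451,311). Tray bays: clamp (193,272), hexagon (243,258), disc (205,321), square (256,307).

```bash
cat > h.py <<'E'
from rig import r
import cv2,numpy as np
from scipy.spatial.transform import Rotation as Ro
def cam(n,o=None):
    p=r.camera_params(n); f=240/np.tan(np.radians(p["vfov"]/2))
    if n=="wrist":
        M=np.array(p["mount"]); A=Ro.from_rotvec(o["tool_rot"]).as_matrix()
        Rw=A@M[:3,:3]; c=A@M[:3,3]+np.array(o["tcp_pos"])
    else:
        Rw=np.array(p["R"]).T; c=-Rw@np.array(p["t"])
    return f,p["cx"],p["cy"],Rw,c
def back(C,uv,z):
    f,cx,cy,Rw,c=C; uv=np.atleast_2d(np.asarray(uv,float))
    d=np.c_[(uv[:,0]-cx)/f,(uv[:,1]-cy)/f,np.ones(len(uv))]@Rw.T
    return c+d*((z-c[2])/d[:,2])[:,None]
def proj(C,X):
    f,cx,cy,Rw,c=C; q=(np.atleast_2d(X)-c)@Rw
    return np.c_[f*q[:,0]/q[:,2]+cx,f*q[:,1]/q[:,2]+cy]
def blobs(im,lo,hi,amin=30):
    m=cv2.inRange(cv2.cvtColor(im,cv2.COLOR_BGR2HSV),lo,hi)
    n,l,s,c=cv2.connectedComponentsWithStats(m)
    return [(c[i],s[i,4],l==i) for i in range(1,n) if s[i,4]>=amin]
E
python3 - <<'E'
from h import *
ims={n:cv2.imread(f"pics/{n}0.png") for n in("top","scene")}
for n in ims:
    C=cam(n)
    for c,a,m in blobs(ims[n],(105,150,60),(130,255,255)):
        if a<1500: print(n,"blue",c.round(1),a,*[back(C,c,z)[0,:2].round(1) for z in(55,60,64)])
for n in ims:
    r.camera(n); C=cam(n)
    for k in("bay_clamp_mid","bay_profile_mid","bay_adapter_mid","bay_hexnut_mid","clamp_blue_mid","profile_blue_mid","adapter_blue_mid","hexnut_blue_mid"):
        for d in r.trace(n,k)[:3]:
            ys,xs=np.nonzero(d["mask"]); q=back(C,np.c_[xs,ys],8 if "bay" in k else 20)[:,:2]
            rc=cv2.minAreaRect(q.astype(np.float32))
            print(n,k,round(d["confidence"],2),d["box"],len(xs),q.mean(0).round(1),np.round(rc[0],1),np.round(rc[1],1),round(rc[2],1))
E
```

```text
top blue [334.9 248.6] 97 [567.9 -27.5] [566.9 -27.4] [566.1 -27.2]
top blue [392. 247.] 78 [ 567.7 -142.1] [ 566.6 -141.3] [ 565.8 -140.7]
top blue [397.7 308.5] 137 [ 444.7 -145.8] [ 444.3 -145. ] [ 444.  -144.4]
top blue [340.4 309.3] 91 [446.6 -33.9] [446.1 -33.7] [445.8 -33.5]
scene blue [331.7 183.2] 149 [ 446.4 -147. ] [ 449.7 -142.8] [ 452.3 -139.4]
scene blue [287.  211.4] 94 [ 577.5 -135.4] [ 580.  -131.2] [ 582.1 -127.9]
scene blue [362.8 211.1] 70 [446.5 -36.5] [449.7 -32.9] [452.3 -30.1]
scene blue [318.7 241.6] 124 [574.6 -24.3] [577.2 -20.7] [579.2 -17.9]
top bay_profile_mid 0.86 [227.0, 280.3, 287.7, 335.9] 2283 [460. 140.] [460.6 140. ] [98.9 98.5] 14.1
top bay_adapter_mid 0.61 [171.6, 293.2, 232.0, 352.6] 2375 [433.9 243.7] [434.5 244. ] [ 99.4 100.8] 14.0
top bay_hexnut_mid 0.95 [217.2, 231.6, 271.4, 285.6] 2108 [564.4 165.4] [564.5 165.4] [97.6 98.5] 14.0
top clamp_blue_mid 0.84 [372.1, 235.0, 404.3, 265.5] 449 [ 571.  -142.5] [ 571.7 -143.7] [72.2 34.5] 49.4
top clamp_blue_mid 0.16 [498.7, 300.4, 533.1, 326.6] 568 [ 435.5 -386.7] [ 437.4 -387.1] [44.5 63.9] 23.7

[... 475 characters left out ...]
] 464 [ 423.1 -412. ] [ 418.5 -415.4] [119.8  45.9] 56.5
scene bay_hexnut_mid 0.69 [346.5, 289.6, 414.5, 339.8] 1959 [565.9 164.9] [564.8 163.4] [96.5 97.5] 13.3
scene clamp_blue_mid 0.62 [280.5, 206.0, 291.0, 239.3] 291 [ 576.  -143.7] [ 575.5 -142.4] [88.2 25.3] 51.9
scene profile_blue_mid 0.86 [348.6, 207.9, 374.0, 239.2] 635 [440.9 -43.5] [440.5 -43.5] [100.9  56.5] 48.7
scene adapter_blue_mid 0.83 [323.6, 175.5, 343.3, 205.7] 509 [ 441.7 -153.9] [ 439.1 -156.7] [106.7  43.7] 51.9
scene adapter_blue_mid 0.3 [344.1, 287.3, 413.1, 340.4] 1970 [572.  169.8] [571.6 168.7] [93.5 95.6] 13.9
scene hexnut_blue_mid 0.56 [310.7, 236.5, 329.5, 262.6] 471 [569.2 -32.8] [568.4 -34.2] [75.4 40.7] 52.7
```

```bash
python3 - <<'E'
from h import *
o=r.get_obs(); A=Ro.from_rotvec(o["tool_rot"]).as_matrix(); print(A.round(3)); C=cam("wrist",o); print(C[4], C[3][:,2])
T=cam("top"); im=cv2.imread("pics/top0.png")
m=cv2.inRange(im,(0,0,0),(45,45,45)); m[:230]=0;m[270:]=0;m[:,:370]=0;m[:,410:]=0
ys,xs=np.nonzero(m); q=back(T,np.c_[xs,ys],20)[:,:2]; print(cv2.minAreaRect(q.astype(np.float32)))
E
```

```text
[[-0.    -0.909  0.416]
 [-0.     0.416  0.909]
 [-1.     0.    -0.   ]]
[172.80231083 554.16404151 372.8725934 ] [ 0.26391318 -0.12005117 -0.95704626]
((567.5914306640625, -143.2005157470703), (65.94884490966797, 23.340679168701172), 48.36394500732422)
```

Request:
jog_arm:
  plan:
    - [1,26,-60,5,0]
    - [1,26,-60,5,0]
    - [1,26,-60,5,0]
    - [1,26,-60,5,0]
    - [1,26,-60,5,0]
    - [1,26,-60,5,0]
    - [1,26,-60,5,0]
    - [1,26,-60,5,0]
    - [1,26,-60,5,0]
    - [1,26,-60,5,0]
    - [1,0,0,0,0]
    - [1,0,0,0,0]
    - [1,0,0,0,0]
  squeeze: 40

```text
t: 2.62
tcp_pos: [486.6, -47.8, 279.1]
tool_rot: [-0.889, 1.381, 0.889]
wrist_force: [1.0, 0.7, 0.8]
opening: 85.4
```

```bash
python3 - <<'E'
from h import *
o=r.get_obs(); im=r.camera("wrist"); cv2.imwrite("pics/w1.png",im)
np.save("o1.npy",o,allow_pickle=True)
C=cam("wrist",o); print(o["t"],o["tcp_pos"],C[4],C[3][:,2]); print(Ro.from_rotvec(o["tool_rot"]).as_matrix().round(2))
for c,a,m in blobs(im,(105,150,60),(130,255,255),100): print(c.round(1),a,back(C,c,60)[0])
E
```

```text
2.625 [486.55894758 -47.8259988  279.06077359] [420.22174237 -16.67105105 420.63542584] [ 0.264333   -0.11960977 -0.95698567]
[[ 0.   -0.91  0.41]
 [-0.    0.41  0.91]
 [-1.   -0.    0.  ]]
[317.2 162.9] 360 [448.71183864 -31.8736897   60.        ]
[215.8 207.3] 499 [ 446.3554483  -142.66824588   60.        ]
[370.2 266. ] 321 [568.86418051 -25.52565849  60.        ]
[273.2 305.8] 207 [ 567.92990117 -139.20290576   60.        ]
```

View pics/w1.png

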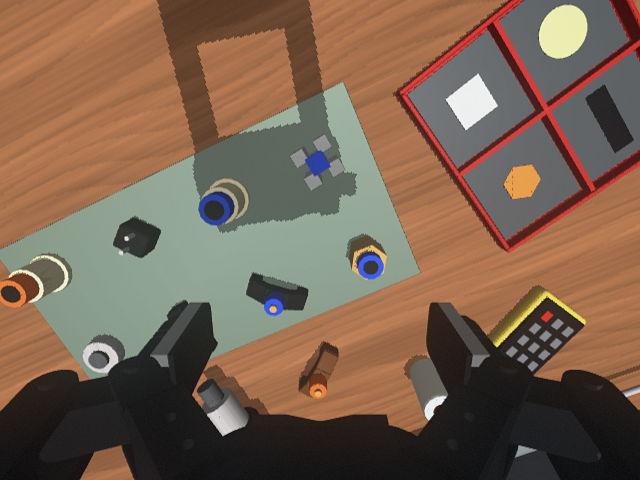

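Wrist view: profile (317,163), blue adapter (217,207), hexnut (370,262), blue clamp (275,300). The orange parts are at the left edge and the brown clamp at (319,375). Next I fit silhouettes to get poses.

```bash
cat > fit.py <<'E'
from h import *
from scipy.optimize import minimize
def cyl(rad,z0,z1,n=40,a0=0):
    a=np.arange(n)*2*np.pi/n+a0; p=np.c_[rad*np.cos(a),rad*np.sin(a)]
    return np.vstack([np.c_[p,np.full(n,z)] for z in(z0,z1)])
def box(x0,x1,y,z0,z1): return np.array([[x,s*y,z] for x in(x0,x1) for s in(-1,1) for z in(z0,z1)],float)
MOD={"clamp_blue_mid":[np.vstack([box(-36,36,11,0,8),box(-18,18,11,18,22)]),cyl(11,20,56)],
"profile_blue_mid":[box(-20,20,20,0,58)],
"adapter_blue_mid":[cyl(24,0,8),cyl(20,8,44),cyl(16,44,64)],
"hexnut_blue_mid":[cyl(36/3**.5,0,40,6),cyl(14,40,54)]}
S=3
def sil(C,k,x,y,a,z):
    m=np.zeros((480*S,640*S),np.uint8); R=np.array([[np.cos(a),-np.sin(a),0],[np.sin(a),np.cos(a),0],[0,0,1]])
    for P in MOD[k]:
        uv=proj(C,P@R.T+[x,y,z]); cv2.fillConvexPoly(m,cv2.convexHull(np.round((uv+.5)*S).astype(np.int32)),1)
    return cv2.resize(m.astype(np.float32),(640,480),interpolation=cv2.INTER_AREA)
def fit(C,k,mask,x,y,z=3,angs=(0,)):
    M=mask.astype(np.float32); best=None
    def cost(p):
        s=sil(C,k,p[0]*10,p[1]*10,p[2]*.3,z); return 1-np.minimum(s,M).sum()/np.maximum(s,M).sum()
    for a in angs:
        q=minimize(cost,[x/10,y/10,a/.3],method="Nelder-Mead",options=dict(initial_simplex=np.array([[x/10,y/10,a/.3]]*4)+np.vstack([np.zeros(3),np.eye(3)*.5])))
        if best is None or q.fun<best.fun: best=q
    return best.x*[10,10,.3],1-best.fun
E
python3 - <<'E'
from fit import *
o=r.get_obs(); im=r.camera("wrist"); C=cam("wrist",o); vis=im.copy()
G={"profile_blue_mid":(447,-33,np.arange(0,1.5,.3)),"adapter_blue_mid":(445,-143,[0]),"hexnut_blue_mid":(568,-27,[-.4,-.1,.2,.4]),"clamp_blue_mid":(567,-141,np.arange(0,3.1,.5))}
for k,(x,y,an) in G.items():
    for d in r.trace("wrist",k)[:3]:
        b=d["box"];u=proj(C,[[x,y,30]])[0]
        if not(b[0]-8<u[0]<b[2]+8 and b[1]-8<u[1]<b[3]+8): print(k,"other",b,d["confidence"]); continue
        p,s=fit(C,k,d["mask"],x,y,3,an); print(k,p.round(2),round(s,3),round(d["confidence"],2))
        c,_=cv2.findContours((sil(C,k,*p,3)>.5).astype(np.uint8),0,2); cv2.drawContours(vis,c,-1,(0,0,255),1)
for k in("bay_clamp_mid","bay_profile_mid","bay_adapter_mid","bay_hexnut_mid"):
    for d in r.trace("wrist",k)[:2]:
        ys,xs=np.nonzero(d["mask"]); q=back(C,np.c_[xs,ys],8)[:,:2].astype(np.float32); rc=cv2.minAreaRect(q); print(k,round(d["confidence"],2),np.round(rc[0],1),np.round(rc[1],1),round(rc[2],1))
cv2.imwrite("pics/v1.png",cv2.resize(vis[110:340,170:430],None,fx=2.6,fy=2.6))
E
```

```text
profile_blue_mid [ 4.4844e+02 -3.2060e+01  1.2000e-01] 0.743 0.62
adapter_blue_mid [ 4.4744e+02 -1.4342e+02  3.0000e-02] 0.959 0.97
hexnut_blue_mid [ 5.7127e+02 -2.5910e+01 -5.5000e-01] 0.964 0.86
clamp_blue_mid [ 574.54 -144.41    0.83] 0.802 0.81
clamp_blue_mid other [466.3, 120.8, 580.1, 239.2] 0.61
bay_clamp_mid 0.71 [541.5 271.6] [96.7 94.9] 13.8
bay_profile_mid 0.8 [463.3 139.8] [ 99.4 100.2] 14.1
bay_adapter_mid 0.2 [541.5 271.6] [98.1 95.5] 14.1
bay_hexnut_mid 0.98 [568.2 165.9] [96.6 98.9] 14.0
```

View pics/v1.png

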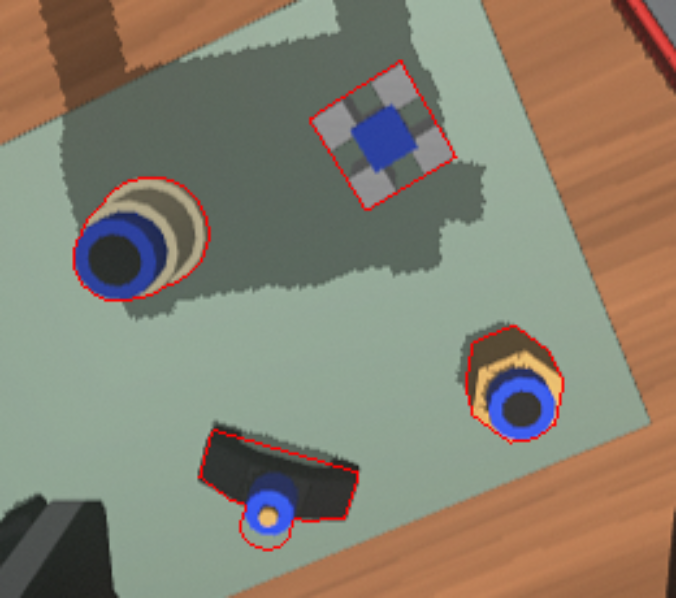

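Overlays fit well on the profile, adapter and hexnut. The clamp's position I take from its knob (about 569,-140) and its yaw as 0.83. Starting with the profile.

Request:
jog_arm:
  plan:
    - [1,-8,3,-35,0.135]
    - [1,-8,3,-35,0.135]
    - [1,-8,3,-35,0.135]
    - [1,-8,3,-35,0.138]
    - [1,-7,4,-35,0]
    - [1,0,0,0,0]
    - [1,0,0,0,0]
  squeeze: 60

```text
t: 4.0
tcp_pos: [448.7, -33.2, 105.3]
tool_rot: [-1.294, 1.152, 1.291]
wrist_force: [-0.6, -0.8, 0.2]
opening: 85.4
```

```bash
cat > st.py <<'E'
from h import *
o=r.get_obs(); A=Ro.from_rotvec(o["tool_rot"]).as_matrix()
print(round(o["t"],2),np.round(o["tcp_pos"],1),"jaw",round(np.arctan2(A[1,2],A[0,2]),3),"open",round(o["opening"],1),"j",np.round(o["joints"],2),"F",np.round(o["wrist_force"],1))
E
python3 - <<'E'
import st
from h import *
im=cv2.imread("pics/top0.png");T=cam("top")
w=cv2.imread("pics/w1.png");W=cam("wrist",np.load("o1.npy",allow_pickle=True).item())
for nm,lo,hi in(("white",(0,0,200),(180,25,255)),("cream",(24,40,180),(40,130,255)),("hex",(8,150,150),(24,255,255)),("bar",(0,0,0),(180,255,50))):
  for I,C,b in((im,T,(165,235,285,350)),(w,W,(405,0,640,245))):
    J=np.full_like(I,128);J[b[1]:b[3],b[0]:b[2]]=I[b[1]:b[3],b[0]:b[2]]
    for c,a,m in sorted(blobs(J,lo,hi,120),key=lambda t:-t[1])[:1]:
        ys,xs=np.nonzero(m);q=back(C,np.c_[xs,ys],8)[:,:2].astype(np.float32);rc=cv2.minAreaRect(q);print(nm,a,np.round(rc[0],1),np.round(rc[1],1),round(rc[2],1))
E
```

```text
4.0 [448.7 -33.2 105.3] jaw 1.685 open 85.4 j [-0.25 -0.03  1.89 -0.    1.28 -1.93] F [-0.6 -0.8  0.2]
white 389 [460.7 138.9] [40.5 40.5] 14.3
white 1514 [463.2 139.9] [39.8 39.9] 13.7
cream 450 [434.5 242.6] [46.9 47. ] 0.8
cream 1997 [437.4 243.6] [46.6 47.8] 75.4
hex 737 [395.3 149.4] [137.2  39.8] 89.1
hex 883 [566.8 165.7] [38.9 35.8] 73.9
bar 1419 [540.9 269.2] [71.6 22.1] 13.9
```

Request:
jog_arm:
  plan:
    - [1,0,1,-35,0]
    - [1,0,0,-35,0]
    - [1,0,0,-15,0]
    - [1,0,0,-6,0]
    - [1,0,0,0,0]
    - [-1,0,0,0,0]
    - [-1,0,0,0,0]
    - [-1,0,0,0,0]
    - [-1,0,0,0,0]
    - [-1,0,0,0,0]
    - [-1,0,0,0,0]
    - [-1,0,0,0,0]
    - [-1,0,0,0,0]
  squeeze: 60

```text
t: 5.62
tcp_pos: [448.1, -31.9, 13.5]
tool_rot: [-1.293, 1.153, 1.292]
wrist_force: [-3.5, 0.6, 8.8]
opening: 39.6
```

```bash
python3 st.py
```

```text
5.62 [448.1 -31.9  13.5] jaw 1.685 open 39.6 j [-0.24  0.08  1.99 -0.    1.07 -1.93] F [-3.5  0.6  8.8]
```

Request:
jog_arm:
  plan:
    - [-1,0,0,20,0]
    - [-1,0,0,35,0]
    - [-1,0,0,40,0]
    - [-1,3,34,0,0.03]
    - [-1,3,35,0,0.03]
    - [-1,3,35,0,0.03]
    - [-1,3,35,0,0.035]
    - [-1,2,32,0,0]
    - [-1,0,0,0,0]
    - [-1,0,0,0,0]

```text
t: 6.88
tcp_pos: [461.7, 138.9, 107.8]
tool_rot: [-1.384, 1.087, 1.384]
wrist_force: [0.1, -0.6, -1.9]
opening: 39.1
```

```bash
python3 st.py
```

```text
6.88 [461.7 138.9 107.8] jaw 1.81 open 39.1 j [ 0.13  0.03  1.82 -0.    1.29 -1.68] F [ 0.1 -0.6 -1.9]
```

Request:
jog_arm:
  plan:
    - [-1,0,0,-35,0]
    - [-1,0,0,-30,0]
    - [-1,0,0,-14,0]
    - [-1,0,0,-7,0]
    - [-1,0,0,-3,0]
    - [-1,0,0,0,0]
    - [-1,0,0,0,0]
    - [0.37,0,0,0,0]
    - [0.37,0,0,0,0]
    - [0.37,0,0,0,0]
    - [0.37,0,0,0,0]
    - [0.37,0,0,10,0]
    - [0.37,0,0,25,0]
    - [0.37,0,0,30,0]
    - [0.37,0,0,25,0]
    - [0.37,0,0,0,0]

```text
t: 8.88
tcp_pos: [462.8, 139.2, 111.3]
tool_rot: [-1.385, 1.084, 1.38]
wrist_force: [0.6, -0.6, -0.2]
opening: 58.6
```

```bash
python3 st.py; python3 - <<'E'
from h import *
im=r.camera("top"); cv2.imwrite("pics/t2.png",cv2.resize(im[210:360,150:350],None,fx=4,fy=4))
E
```

```text
8.88 [462.8 139.2 111.3] jaw 1.81 open 58.6 j [ 0.13  0.03  1.82 -0.    1.29 -1.68] F [ 0.6 -0.6 -0.2]
```

Request:
jog_arm:
  plan:
    - [1,-3,-47,0,0]
    - [1,-3,-47,0,0]
    - [1,-3,-47,0,0]
    - [1,-3,-47,0,0]
    - [1,-3,-47,0,0]
    - [1,-2,-47,0,0]
    - [1,0,0,0,0]
    - [1,0,0,0,0]

```text
t: 9.93
tcp_pos: [444.5, -142.5, 108.3]
tool_rot: [-1.382, 1.087, 1.384]
wrist_force: [0.9, -0.0, 0.2]
opening: 85.5
```

```bash
python3 st.py; python3 - <<'E'
from fit import *
im=r.camera("top"); C=cam("top")
for d in r.trace("top","profile_blue_mid")[:1]: print(fit(C,"profile_blue_mid",d["mask"],462,139,8,[.2]),d["confidence"])
cv2.imwrite("pics/t2.png",cv2.resize(im[210:360,150:350],None,fx=4,fy=4))
o=r.get_obs();im=r.camera("wrist");C=cam("wrist",o)
for d in r.trace("wrist","adapter_blue_mid")[:2]: print(d["box"],d["confidence"],fit(C,"adapter_blue_mid",d["mask"],446,-143,3))
E
```

```text
9.93 [ 444.5 -142.5  108.3] jaw 1.809 open 85.5 j [-0.48  0.    1.85  0.    1.29 -2.29] F [ 0.9 -0.   0.2]
(array([4.60536309e+02, 1.39152491e+02, 2.39559332e-01]), np.float64(0.7782652378082275)) 0.77
```

View pics/t2.png

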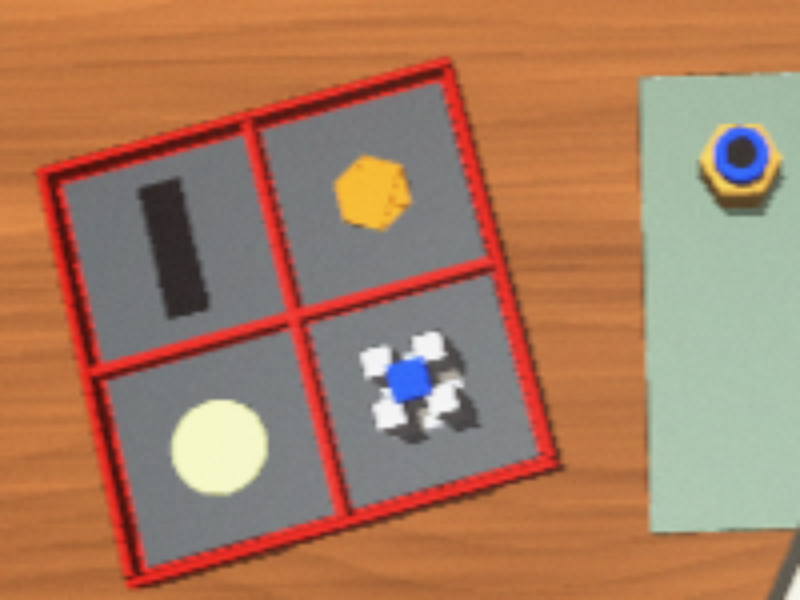

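The crop shows the profile standing in the square bay (at about 410,385), upright and on the middle. Now the adapter.

Request:
jog_arm:
  plan:
    - [1,1,-1,-35,0]
    - [1,0,0,-35,0]
    - [1,0,0,-15,0]
    - [1,0,0,-7,0]
    - [1,0,0,0,0]
    - [-1,0,0,0,0]
    - [-1,0,0,0,0]
    - [-1,0,0,0,0]
    - [-1,0,0,0,0]
    - [-1,0,0,0,0]
    - [-1,0,0,0,0]
    - [-1,0,0,0,0]
    - [-1,0,0,0,0]

```text
t: 11.75
tcp_pos: [446.1, -144.0, 17.7]
tool_rot: [-1.384, 1.086, 1.382]
wrist_force: [-2.8, 2.2, 9.3]
opening: 38.6
```

```bash
python3 st.py
```

```text
11.75 [ 446.1 -144.    17.7] jaw 1.81 open 38.6 j [-0.48  0.11  1.94 -0.    1.09 -2.29] F [-2.8  2.2  9.3]
```

Request:
jog_arm:
  plan:
    - [-1,0,0,20,0]
    - [-1,0,0,35,0]
    - [-1,0,0,40,0]
    - [-1,-1,43,0,0]
    - [-1,-1,43,0,0]
    - [-1,-1,43,0,0]
    - [-1,-1,43,0,0]
    - [-1,-1,43,0,0]
    - [-1,-1,43,0,0]
    - [-1,-1,43,0,0]
    - [-1,-1,43,0,0]
    - [-1,-2,43,0,0]
    - [-1,0,0,0,0]
    - [-1,0,0,0,0]

```text
t: 13.5
tcp_pos: [435.7, 242.9, 111.9]
tool_rot: [-1.384, 1.087, 1.384]
wrist_force: [-0.0, 0.4, -1.4]
opening: 38.5
```

```bash
python3 st.py
```

```text
13.5 [435.7 242.9 111.9] jaw 1.811 open 38.5 j [ 0.35  0.07  1.78 -0.    1.3  -1.46] F [-0.   0.4 -1.4]
```

Request:
jog_arm:
  plan:
    - [-1,0,0,-35,0]
    - [-1,0,0,-30,0]
    - [-1,0,0,-14,0]
    - [-1,0,0,-7,0]
    - [-1,0,0,-3,0]
    - [-1,0,0,0,0]
    - [-1,0,0,0,0]
    - [0.37,0,0,0,0]
    - [0.37,0,0,0,0]
    - [0.37,0,0,0,0]
    - [0.37,0,0,0,0]
    - [0.37,0,0,10,0]
    - [0.37,0,0,25,0]
    - [0.37,0,0,30,0]
    - [0.37,0,0,25,0]
    - [0.37,0,0,0,0]

```text
t: 15.5
tcp_pos: [436.8, 243.5, 115.3]
tool_rot: [-1.384, 1.083, 1.381]
wrist_force: [0.4, -0.3, -1.0]
opening: 58.2
```

```bash
python3 st.py
```

```text
15.5 [436.8 243.5 115.3] jaw 1.81 open 58.2 j [ 0.35  0.06  1.77 -0.    1.3  -1.46] F [ 0.4 -0.3 -1. ]
```

Request:
jog_arm:
  plan:
    - [1,22,-45,0,0.043]
    - [1,22,-45,0,0.043]
    - [1,22,-45,0,0.043]
    - [1,22,-45,0,0.043]
    - [1,22,-45,0,0.043]
    - [1,22,-45,0,0.043]
    - [1,0,0,0,0]
    - [1,0,0,0,0]

```text
t: 16.5
tcp_pos: [567.4, -26.6, 112.4]
tool_rot: [-1.564, 0.932, 1.566]
wrist_force: [-0.1, 0.1, -0.1]
opening: 85.2
```

```bash
python3 st.py; python3 - <<'E'
from fit import *
im=r.camera("top"); C=cam("top")
for k,x,y,z in(("adapter_blue_mid",436,243,8),("profile_blue_mid",462,139,8),("hexnut_blue_mid",569,-26,3)):
  for d in r.trace("top",k)[:1]: print(k,d["box"],fit(C,k,d["mask"],x,y,z,[.2]),d["confidence"])
E
```

```text
16.5 [567.4 -26.6 112.4] jaw 2.067 open 85.2 j [-0.18  0.21  1.62  0.    1.32 -2.25] F [-0.1  0.1 -0.1]
adapter_blue_mid [187.6, 306.6, 216.6, 330.0] (array([4.36074413e+02, 2.43215368e+02, 2.92465582e-01]), np.float64(0.9139606952667236)) 0.74
profile_blue_mid [238.3, 298.4, 250.9, 316.9] (array([4.61961179e+02, 1.43942853e+02, 2.00079572e-01]), np.float64(0.2562149167060852)) 0.55
hexnut_blue_mid [320.8, 245.9, 344.8, 263.1] (array([ 5.63729456e+02, -2.58476616e+01,  4.63720100e-01]), np.float64(0.6583225131034851)) 0.62
```

Request:
jog_arm:
  plan:
    - [1,2,0,-35,0]
    - [1,0,0,-35,0]
    - [1,0,0,-20,0]
    - [1,0,0,-9,0]
    - [1,0,0,0,0]
    - [-1,0,0,0,0]
    - [-1,0,0,0,0]
    - [-1,0,0,0,0]
    - [-1,0,0,0,0]
    - [-1,0,0,0,0]
    - [-1,0,0,0,0]
    - [-1,0,0,0,0]
    - [-1,0,0,0,0]

```text
t: 18.32
tcp_pos: [570.2, -26.9, 14.7]
tool_rot: [-1.566, 0.931, 1.564]
wrist_force: [-2.7, 0.6, 7.2]
opening: 35.3
```

```bash
python3 st.py
```

```text
18.32 [570.2 -26.9  14.7] jaw 2.068 open 35.3 j [-0.18  0.31  1.71 -0.    1.13 -2.25] F [-2.7  0.6  7.2]
```

Request:
jog_arm:
  plan:
    - [-1,0,0,20,0]
    - [-1,0,0,35,0]
    - [-1,0,0,40,0]
    - [-1,-1,39,0,-0.05]
    - [-1,-1,39,0,-0.05]
    - [-1,-1,38,0,-0.05]
    - [-1,-1,38,0,-0.05]
    - [-1,0,38,0,-0.05]
    - [-1,0,0,0,0]
    - [-1,0,0,0,0]

```text
t: 19.58
tcp_pos: [565.7, 164.9, 108.8]
tool_rot: [-1.39, 1.082, 1.39]
wrist_force: [-0.3, -0.3, -3.4]
opening: 35.5
```

```bash
python3 st.py
```

```text
19.57 [565.7 164.9 108.8] jaw 1.819 open 35.5 j [ 0.15  0.25  1.57 -0.    1.32 -1.67] F [-0.3 -0.3 -3.4]
```

Request:
jog_arm:
  plan:
    - [-1,0,0,-35,0]
    - [-1,0,0,-30,0]
    - [-1,0,0,-14,0]
    - [-1,0,0,-7,0]
    - [-1,0,0,-3,0]
    - [-1,0,0,0,0]
    - [-1,0,0,0,0]
    - [0.35,0,0,0,0]
    - [0.35,0,0,0,0]
    - [0.35,0,0,0,0]
    - [0.35,0,0,0,0]
    - [0.35,0,0,10,0]
    - [0.35,0,0,25,0]
    - [0.35,0,0,30,0]
    - [0.35,0,0,25,0]
    - [0.35,0,0,0,0]

```text
t: 21.58
tcp_pos: [566.9, 165.3, 112.6]
tool_rot: [-1.391, 1.079, 1.386]
wrist_force: [0.2, -0.7, -0.5]
opening: 57.6
```

```bash
python3 st.py
```

```text
21.57 [566.9 165.3 112.6] jaw 1.818 open 57.6 j [ 0.15  0.25  1.57 -0.    1.32 -1.66] F [ 0.2 -0.7 -0.5]
```

Request:
jog_arm:
  plan:
    - [1,0,-20,10,-0.17]
    - [1,0,-20,10,-0.17]
    - [1,0,-20,10,-0.17]
    - [1,0,-20,10,-0.17]
    - [1,0,-20,10,-0.17]
    - [1,0,-20,10,-0.17]
    - [1,0,-20,0,-0.17]
    - [1,0,-20,0,-0.17]
    - [1,0,-20,0,-0.17]
    - [1,0,-20,0,-0.17]
    - [1,0,-20,0,-0.17]
    - [1,0,-20,0,-0.17]
    - [1,0,-20,0,-0.17]
    - [1,0,-20,0,-0.17]
    - [1,2,-25,0,-0.18]
    - [1,0,0,0,0]
    - [1,0,0,0,0]

```text
t: 23.7
tcp_pos: [567.7, -139.5, 169.6]
tool_rot: [0.579, 1.493, -0.578]
wrist_force: [0.5, -0.3, 0.4]
opening: 85.3
```

```bash
python3 st.py; python3 - <<'E'
from fit import *
o=r.get_obs();im=r.camera("wrist");C=cam("wrist",o);cv2.imwrite("pics/w3.png",im)
for c,a,m in blobs(im,(105,150,60),(130,255,255),100): print(c.round(1),a,back(C,c,59)[0])
E
```

```text
23.7 [ 567.7 -139.5  169.6] jaw -0.74 open 85.3 j [-0.37  0.2   1.51  0.    1.44  0.37] F [ 0.5 -0.3  0.4]
[325.9 230.7] 633 [ 574.43020121 -138.97523586   59.        ]
```

View pics/w3.png

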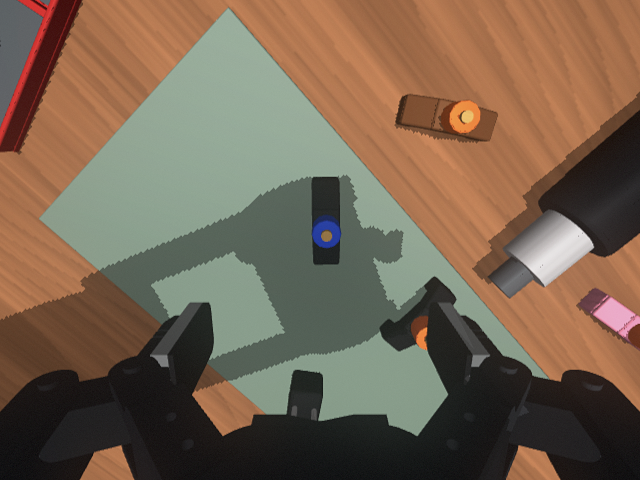

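```bash
python3 - <<'E'
from fit import *
o=r.get_obs();C=cam("wrist",o);print(proj(C,[C[4]-[0,0,300]]))
for uv,z in(((326.5,236),59),((326,177),3),((326,265),5),((326,265),12)): print(uv,z,back(C,uv,z)[0].round(1))
E
```

```text
[[319.75170691 128.6368271 ]]
(326.5, 236) 59 [ 572.2 -142.    59. ]
(326, 177) 3 [ 596.1 -116.4    3. ]
(326, 265) 5 [ 543.9 -174.1    5. ]
(326, 265) 12 [ 545.6 -172.1   12. ]
```

Request:
jog_arm:
  plan:
    - [1,3,-2,-40,0]
    - [1,0,0,-40,0]
    - [1,0,0,-38,0]
    - [1,0,0,-25,0]
    - [1,0,0,-11,0]
    - [1,0,0,0,0]
    - [1,0,0,0,0]

```text
t: 24.62
tcp_pos: [571.5, -142.0, 17.1]
tool_rot: [0.58, 1.49, -0.58]
wrist_force: [-0.3, 0.7, 0.3]
opening: 85.4
```

```bash
python3 st.py
```

```text
24.62 [ 571.5 -142.    17.1] jaw -0.741 open 85.4 j [-0.37  0.34  1.66  0.    1.14  0.37] F [-0.3  0.7  0.3]
```

Request:
jog_arm:
  plan:
    - [-1,0,0,0,0]
    - [-1,0,0,0,0]
    - [-1,0,0,0,0]
    - [-1,0,0,0,0]
    - [-1,0,0,0,0]
    - [-1,0,0,0,0]
    - [-1,0,0,0,0]
    - [-1,0,0,0,0]
    - [-1,0,0,0,0]

```text
t: 25.75
tcp_pos: [571.0, -142.0, 16.2]
tool_rot: [0.58, 1.492, -0.58]
wrist_force: [-1.1, -0.1, 6.3]
opening: 21.2
```

```bash
python3 st.py
```

```text
25.75 [ 571.  -142.    16.2] jaw -0.742 open 21.2 j [-0.37  0.34  1.66 -0.    1.14  0.37] F [-1.1 -0.1  6.3]
```

Request:
jog_arm:
  plan:
    - [-1,0,0,20,0]
    - [-1,0,0,35,0]
    - [-1,0,0,45,0]
    - [-1,-3,41,0,-0.0585]
    - [-1,-3,41,0,-0.0585]
    - [-1,-3,41,0,-0.0585]
    - [-1,-3,41,0,-0.0585]
    - [-1,-3,41,0,-0.0585]
    - [-1,-3,41,0,-0.0585]
    - [-1,-3,41,0,-0.0585]
    - [-1,-3,41,0,-0.0585]
    - [-1,-3,41,0,-0.0585]
    - [-1,-3,42,0,-0.0585]
    - [-1,0,0,0,0]
    - [-1,0,0,0,0]

```text
t: 27.62
tcp_pos: [540.7, 268.8, 115.6]
tool_rot: [1.027, 1.315, -1.028]
wrist_force: [0.1, -0.6, -1.1]
opening: 20.8
```

```bash
python3 st.py; python3 - <<'E'
from h import *
im=r.camera("wrist");cv2.imwrite("pics/w4.png",im)
E
```

```text
27.62 [540.7 268.8 115.6] jaw -1.326 open 20.8 j [ 0.33  0.27  1.53 -0.    1.34  1.66] F [ 0.1 -0.6 -1.1]
```

View pics/w4.png

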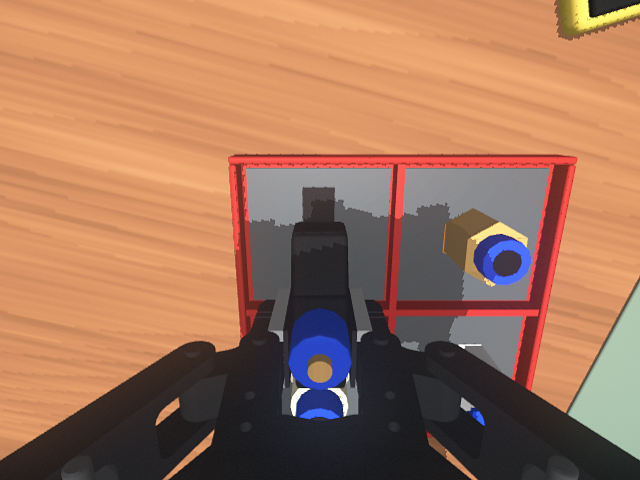

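The clamp (320,270) hangs in line with its bar picture (320,205). Lowering it now.

Request:
jog_arm:
  plan:
    - [-1,0,0,-35,0]
    - [-1,0,0,-30,0]
    - [-1,0,0,-18,0]
    - [-1,0,0,-8,0]
    - [-1,0,0,-3,0]
    - [-1,0,0,0,0]
    - [-1,0,0,0,0]
    - [0.15,0,0,0,0]
    - [0.15,0,0,0,0]
    - [0.15,0,0,0,0]
    - [0.15,0,0,0,0]
    - [0.15,0,0,10,0]
    - [0.15,0,0,25,0]
    - [0.15,0,0,30,0]
    - [0.15,0,0,35,0]
    - [0.15,0,0,45,0]
    - [1,-20,30,40,0]
    - [1,-40,40,20,0]
    - [1,-40,40,0,0]
    - [1,0,0,0,0]

```text
t: 30.18
tcp_pos: [438.4, 381.4, 228.2]
tool_rot: [1.026, 1.316, -1.024]
wrist_force: [1.2, -0.4, 0.5]
opening: 85.2
```

Request:
jog_arm:
  plan:
    - [1,-40,45,0,0]
    - [1,-40,45,0,0]
    - [1,-40,45,0,0]
    - [1,0,0,0,0]
    - [1,0,0,0,0]

```text
t: 30.8
tcp_pos: [321.4, 513.7, 227.1]
tool_rot: [1.028, 1.314, -1.028]
wrist_force: [0.5, -0.9, -0.6]
opening: 85.4
```

```bash
python3 st.py; python3 - <<'E'
from fit import *
im=r.camera("top"); C=cam("top"); cv2.imwrite("pics/t5.png",cv2.resize(im[210:360,150:550],None,fx=2,fy=2))
for k,x,y,z,b in(("adapter_blue_mid",436,243,8,(434.5,242.6)),("profile_blue_mid",462,139,8,(460.7,138.9)),("hexnut_blue_mid",565,165,8,(564.5,165.4)),("clamp_blue_mid",541,269,8,(538,268))):
  for d in r.trace("top",k)[:1]:
    p,s=fit(C,k,d["mask"],x,y,z,[.2]); print(k,np.round(p,2),round(s,2),"off",np.round(p[:2]-b,1),d["confidence"])
o=r.get_obs();cv2.imwrite("pics/w5.png",r.camera("wrist"));s=r.camera("scene");cv2.imwrite("pics/s5.png",cv2.resize(s[110:390,200:520],None,fx=2,fy=2))
E
```

```text
30.8 [321.4 513.7 227.1] jaw -1.327 open 85.4 j [ 0.88  0.22  1.37 -0.    1.56  2.21] F [ 0.5 -0.9 -0.6]
adapter_blue_mid [4.3546e+02 2.4298e+02 3.7000e-01] 0.91 off [1.  0.4] 0.85
profile_blue_mid [4.6018e+02 1.3902e+02 2.6000e-01] 0.73 off [-0.5  0.1] 0.64
hexnut_blue_mid [5.6527e+02 1.6601e+02 1.8000e-01] 0.93 off [0.8 0.6] 0.73
clamp_blue_mid [5.4013e+02 2.7083e+02 2.6000e-01] 0.89 off [2.1 2.8] 0.8
```

View pics/t5.png

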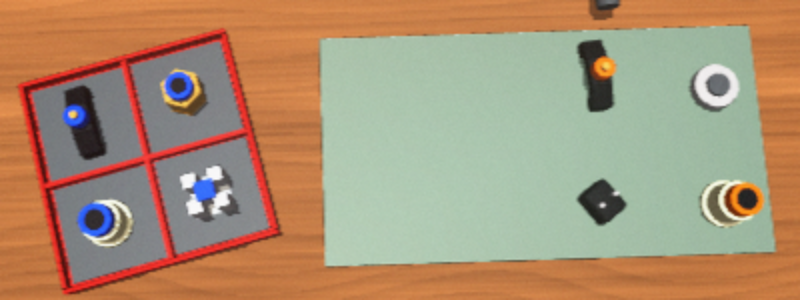

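View pics/s5.png

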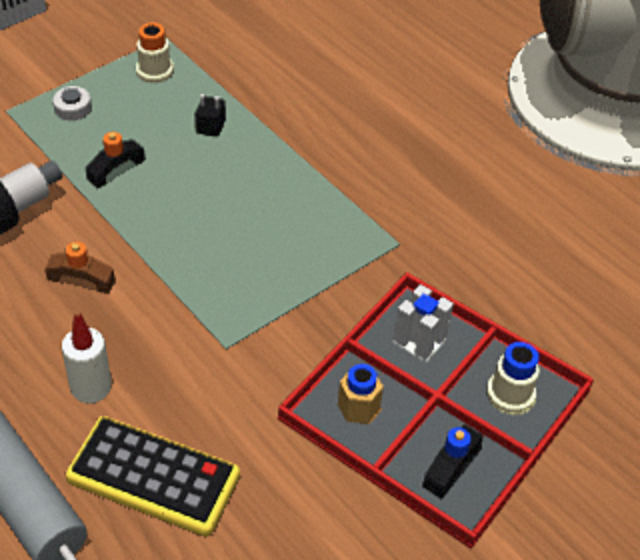

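Both views show all four parts upright on their pictures, with the orange parts undisturbed and the arm clear. Handing in.

```bash
python3 -c "
from rig import r
print(r.finish_job())"
```

```text
the job is handed in; nothing more can be done
None
```

I put the profile, adapter, hexnut and clamp each upright on its own outline in the red tray, and handed the job in at about 31 s of the 104 s. The hand-in gave no verdict.

- **Position:** the last top-camera fits put the profile, adapter and hexnut within about 1 mm of their picture centres. The clamp came out about 3.5 mm off, against the 14 mm limit. Its reference point was less certain, because the top image did not give me a bar outline for the clamp bay.
- **Clamp direction:** its yaw reads 0.26 rad against about 0.24 rad for the tray, well inside the 0.3 rad allowed.
- **Orange-marked parts:** the last top and scene pictures show both standing where they were. I judged this by eye and did not measure it. The arm had retreated clear of everything.
- **Disagreements:** the wrist and top cameras differed by 2–3 mm in x, so I took values between the two or went by the closer wrist view. In the first wrist view, the clamp's silhouette fit was poor, so I took its position from the knob and a close wrist look. One mid-run trace of the placed profile also fitted badly, but the final one agreed with its bay.

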